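# Clamp a book block in the bench press

## Robot

A 6-joint arm with a two-finger parallel gripper is mounted at the origin on the work surface. World frame = base frame: x ahead of the robot, y to its left, z up, the work surface at z = 0. Lengths are in m, angles in degrees, forces in N, time in s.
With the tool pointing down it reaches from about 0.275 to 0.875 m from the base axis. Payload 12.5 kg.
Tool frame: the origin (TCP) lies on the centre line of the jaws, within the pads' length; the fingertips stand 17 mm ahead of it and the grasp point (between the pads) lies 2 mm behind it; z points along the fingers, y is the line along which they close (so a half turn about z gives the same grasp; the last joint's range is limited). The gripper opens to 85 mm and grips with 20 to 120 N. Pads are 22 mm wide; open, the fingers measure 114 mm over their backs; the gripper's body (76 mm by 85 mm) begins 54 mm behind the grasp point. The pads swing forward as they close: fully open they stand 13 mm farther back than shut.
Start: joints at [-73.373, 20.094, 94.641, -0, 65.266, -4.847], TCP at [0.201, -0.512, 0.248] pointing down, gripper open.
Joint ranges: [-157.81, 157.81], [-45, 120.19], [0.68, 151.7], [-89.99, 269.99], [4.06, 180], [-164.3, 164.3]. Speed limits (degrees/s): [127.2, 127.2, 159.86, 180, 180, 180].

## Interface

Orientations are given as [roll, pitch, yaw] about the fixed x, y, z axes, in that order (R = Rz(yaw) Ry(pitch) Rx(roll)).
In Python, from station import telemetry, imaging, bot gives the robot as it stands.
- The arm moves only by the tool apply_moves, never from a script. Its argument "commands" is text: rows parted by semicolons, each of 5 numbers parted by spaces: the opening, from 0 (shut) to 1 (fully open), then the shift along the tool's x, y, z normalised to -1 to 1, where 1 is 40 cm, then the turn about the tool's z normalised to -1 to 1, where 1 is 180 degrees. In form: jaw dx dy dz twist; .... A call has 1 to 12 rows; each row is the pose to reach, as a shift and turn from the pose commanded when the call began, along the tool's axes at that moment, turning the shorter way round; what a row does not reach only later rows make up. A row lasts 1/10 s, in which the tool goes at most 50 mm and 8.59 degrees, less where a joint would pass 70% of its speed; a pose out of reach is approached as far as the arm can. A call with a number of a shift or a turn outside -1 to 1 is refused whole. A call with a gripper value outside its range is refused whole. The fingers move at their own pace and stop on an object; "squeeze" is the grip in N (left out, the last holds). Time passes only in rows, so rows that repeat a pose let the fingers close. It gives the time, the measured TCP pose, the force, the opening and the grip force at its end, in the units of the state.
- telemetry.sense(): the state, without advancing time (a new reading comes with each control period).
- imaging.capture(name): name is "scene" or "side" or "wrist"; returns a dict with "frame" (400x640x3 uint8, red, green, blue), "K" (3x3 intrinsics, pixels), "rvec" (rotation vector, rad) and "tvec" (3), from world to camera coordinates, as OpenCV has them; the wrist camera has in their place "tool_from_camera" (4x4, takes a point from camera to tool coordinates, whose origin is the TCP and whose axes are the flange's). Camera axes: x right, y down, z forward; pixel columns grow to the right and rows downward; lengths in m; the calibration is good to about 2 mm. A picture is of the moment at which its call begins: read the wrist's pose just before it. There is no depth.
- bot.sign_off(): hands the job in; it is judged then, once.
The state is a dict: "time": time; "joints": joint angles; "qd": joint speeds; "joint_efforts": joint torques, N m; "eef_pos": TCP position; "tcp_rot": TCP orientation; "wrist_force": force on the tool from outside, world axes, zero at the start; "wrist_torque": the same for the moment, N m; "grip_width": finger opening in m; "finger_force": force on a finger pad.
Only numpy, scipy, OpenCV 4.12 (cv2) and the standard library are available. Lean on these libraries where they do the work, as an engineer would, in place of code of your own. Each camera call takes 0.05 s, during which the arm holds its last target. There are 200 camera calls.

## Task

A book block lies loose on the bed of the small bookbinding press: gently slide it in, straight, until its far edge rests square against the back stop. Then turn the press's T-handle clockwise (seen from above) until the press plate just touches the block, give it a quarter of a turn more and no more than that, and let go. Leave the other things on the table where they are.

Things in the scene. Friction and masses are not known exactly. Their poses are not given: they have to be found in the camera images.
- press: grey steel bookbinding press fixed on the table. Origin: on the table, straight under its vertical spindle. x points into the press, away from the open feed side; z up. Base plate 250 x 215 x 12 mm (x -160 to +90 mm); two 20 mm columns at y = -85 and +85 mm; crosshead 42 mm (x) x 215 mm (y), 112 to 142 mm above the table; under it the level press plate, 80 mm (x) x 130 mm (y)
- back_stop (a point): middle of the upper edge of the back stop's face: a fixed steel bar 110 mm wide (y of the press) at x = +45 mm in the press's frame, its top 50 mm above the table, facing the feed side. The block's far edge goes against it
- spindle_nut (a point): top of the brass nut in the crosshead, on the spindle axis, 154 mm above the table (the column nuts reach 164 mm). The bed rests on pre-compressed rubber cushions: turning the handle takes about 0.16 N m while the plate is clear; at touch the resisting moment grows by about 0.07 N m within some 0.1 rad, then by 0.06 N m over a quarter turn. The screw stays where it is left
- press_bed: plywood bed board, 200 x 128 mm, 9 mm thick, on rubber cushion strips on the press's base; the block slides on it. x = -155 to +45 mm in the press's frame, same axes. Origin: under the cushions, on the spindle axis; the board's top is 15 mm higher and gives way a few mm under the clamped block
- block: rigid block of bound paper, grey card covers, 130 (its x) x 105 mm (y), 26 to 33 mm thick (differs from start to start), 0.25 to 0.45 kg, flat and loose on the bed, partly under the press plate. Origin: centre of its underside. Its x is nearly the press's x: far edge at x = +65 mm, near edge (to be pushed) at -65 mm. Home against the stop its origin is at x = -20 mm in the press's frame
- handle_grip (a point): centre of the steel T-handle bar on top of the spindle: 78 mm long (along this point's x axis), 14 mm wide, 18 mm tall, level; the spindle under it is 14 to 16 mm thick. About 211 mm above the table at the start, with over 35 mm free under the bar. Handle, spindle and plate sink together 16 mm per whole clockwise turn, so a hand that turns it must sink along
- t_handle (a joint): turning angle of the T-handle, rad, growing clockwise as seen from above, which lowers the plate. Its zero has no meaning. The plate starts at least 3 mm clear of the block's top, at most 0.75 of a turn from touching; the angle at which it touches depends on the block's thickness and must be felt
- coffee_cup: takeaway cup with dark lid, 88 mm across, 110 mm high, beside the press on its right; bystander. Origin: under its middle
- scissors: scissors with green handles, 160 mm long, lying to the right of the press; bystander. Origin: near their middle
- glue_jar: white screw-top jar, 64 mm across, 85 mm high, beside the press on its left; bystander. Origin: under its middle
- paste_brush: flat brush about 200 mm long lying close along the left side of the press; bystander. Origin: on the table under its middle
- bone_folder: white folding bone 150 x 22 x 6 mm lying in front of the press's feed side; bystander. Origin: under its middle
- pen: black pen 142 mm long lying to the right of the press, beyond the scissors; bystander. Origin: under its middle
- booklet: thin grey booklet 145 x 105 x 8 mm lying in front of the press on the left; bystander. Origin: under its middle
Things that resemble listed ones, but are neither listed nor needed, are in the scene too. There is more than one size of the block; the one meant has the size given above.

How it is judged:
By the outcome, as a careful person would: the job done as asked, in the order asked, and still so for the second after the job is handed in, with the robot touching nothing.
It also fails if it takes over 72 s, if anything falls off the work surface, if the arm or the gripper's body presses on something with over 40 N, if the wrist force passes 120 N, or if a joint passes its speed limit or range.

## Working session

There is one attempt and no reset: what is moved stays moved. The work goes in short steps, Python scripts to look and compute and a tool call to move; the robot and the scene stay as the last step left them, time stands still between calls to the robot, and variables do not carry over. Pictures are saved under pics/ and viewed, at most 11 in all, crops included, and the job is handed in when it is done.

Besides the shell and the picture viewer there is one more tool, called after "Request:" as name(argument=value, ...) on one line, values as JSON. apply_moves: Moves the arm, as the interface text tells. Scaled input: -1 to 1 covers 40 cm each way for a shift and 180 degrees each way for a turn. Its arguments: {"type":"object","properties":{"commands":{"type":"string"},"squeeze":{"type":"number"}},"required":["commands"]}

```bash
mkdir -p pics; ls; cat > h.py <<'E'
import numpy as np, cv2
from station import telemetry, imaging, bot
def cap(n,f):
    s=telemetry.sense(); c=imaging.capture(n); cv2.imwrite('pics/'+f+'.png',c['frame'][:,:,::-1])
    np.savez('pics/'+f+'.npz',**{k:np.array(v) for k,v in c.items()},pos=s['eef_pos'],rot=s['tcp_rot']); return c
def Rrpy(r):
    from scipy.spatial.transform import Rotation as R
    return R.from_euler('xyz',r,degrees=True).as_matrix()
def load(f):
    d=np.load('pics/'+f+'.npz'); K=d['K']
    if 'rvec' in d: R=cv2.Rodrigues(d['rvec'])[0]; t=d['tvec'].reshape(3)
    else:
        T=np.eye(4);T[:3,:3]=Rrpy(d['rot']);T[:3,3]=d['pos']; M=np.linalg.inv(T@d['tool_from_camera']); R=M[:3,:3];t=M[:3,3]
    return K,R,t
def ray(f,uv):
    K,R,t=load(f); d=R.T@np.linalg.inv(K)@np.array([uv[0],uv[1],1.]); return -R.T@t,d/np.linalg.norm(d)
def plane(f,uv,z):
    o,d=ray(f,uv); return o+d*(z-o[2])/d[2]
def tri(*obs):
    A=np.zeros((3,3));b=np.zeros(3);L=[]
    for f,uv in obs:
        o,d=ray(f,uv);P=np.eye(3)-np.outer(d,d);A+=P;b+=P@o;L.append((o,P))
    x=np.linalg.solve(A,b); return x,[np.linalg.norm(P@(x-o)) for o,P in L]
def proj(f,X):
    K,R,t=load(f); p=(K@(R@np.array(X,float).reshape(-1,3).T+t[:,None])).T; return p[:,:2]/p[:,2:]
E
python3 - <<'E'
from h import *
np.set_printoptions(precision=4,suppress=True)
a=cap('scene','scene0')['frame'];b=cap('side','side0')['frame']
for n in('scene0','side0'):
    K,R,t=load(n);print(n,K[0,0],-R.T@t,R[2])
print(telemetry.sense())
E
```

```text
pics
scene0 423.0944636569128 [ 1.1566 -0.6381  0.7191] [-0.5913  0.5952 -0.5442]
side0 389.22868786191697 [-0.0629  0.8089  0.7827] [ 0.5059 -0.6777 -0.5337]
{'time': 0.1, 'joints': array([-73.3743,  20.1189,  94.6706,   0.0012,  65.2663,  -4.8474]), 'qd': array([ 0.0882, -0.1476, -0.1131, -0.0541, -0.0415,  0.0647]), 'joint_efforts': array([  0.0011, -50.6833, -29.1876,  -0.    ,   0.0026,  -0.    ]), 'eef_pos': array([ 0.2013, -0.5116,  0.2479]), 'tcp_rot': array([-179.9445,   -0.0058,   21.4726]), 'wrist_force': array([-0.8861, -0.4885, -0.3431]), 'wrist_torque': array([ 0.036 ,  0.0188, -0.0099]), 'finger_force': 0.0, 'grip_width': 0.0854557690919365}
```

View pics/scene0.png

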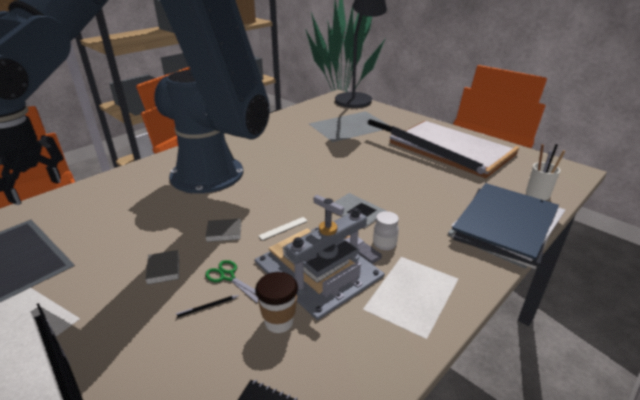

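View pics/side0.png

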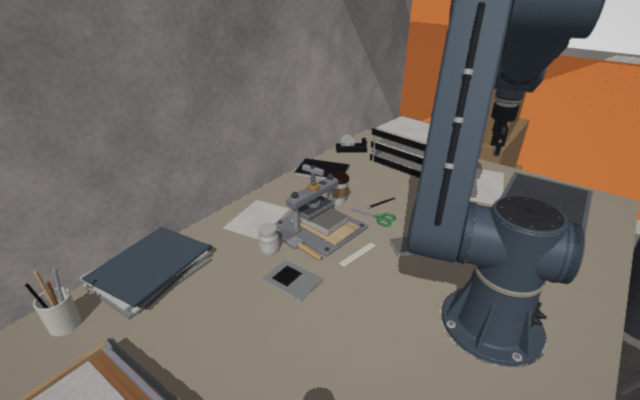

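The press is at scene (320,260) and side (318,220). The block candidates are the grey block on the bed at side (325,218), and the smaller grey blocks on the table at scene (222,230) and (162,267). Only the one on the bed, partly under the plate, fits the description. I'll confirm it in an enlarged crop.

```bash
python3 - <<'E'
from h import *
a=cv2.imread('pics/scene0.png')[185:325,240:400];b=cv2.imread('pics/side0.png')[155:275,255:375]
a=cv2.resize(a,(640,560),interpolation=cv2.INTER_CUBIC)[:, :];b=cv2.resize(b,None,fx=5,fy=5,interpolation=cv2.INTER_CUBIC)
cv2.imwrite('pics/ca.png',a);cv2.imwrite('pics/cb.png',b)
E
```

```text
(no output)
```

View pics/ca.png

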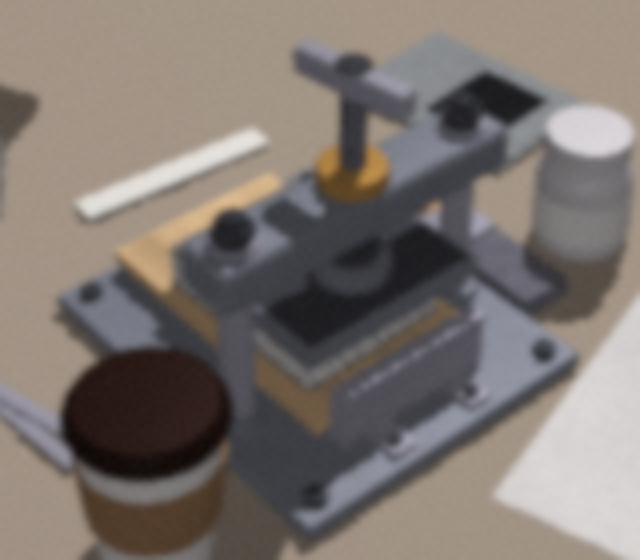

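View pics/cb.png

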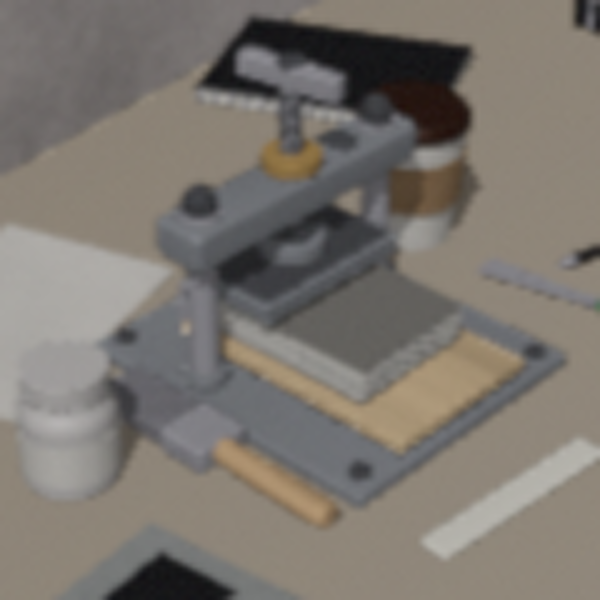

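Both crops confirm it. The grey-covered block with a paper edge lies on the plywood bed, half under the dark plate. Its near top corners are at crop-side (365,378) and (465,310).

```bash
python3 - <<'E'
from h import *
np.set_printoptions(precision=4,suppress=True)
S=lambda u,v:('scene0',(240+(u+.5)/4-.5,185+(v+.5)/4-.5)); D=lambda u,v:('side0',(255+(u+.5)/5-.5,155+(v+.5)/5-.5))
P={}
for n,a,b in [('nut',(352,165),(292,150)),('colL',(461,108),(200,192)),('colR',(233,222),(377,100)),('hcent',(353,66),(291,62)),('baseR_near',(62,300),(565,355))]:
    P[n],e=tri(S(*a),D(*b));print(n,P[n],np.round(e,4))
print('handle scene ends z.21',plane(*S(303,52),.218),plane(*S(408,103),.218))
print('handle side ends z.21',plane(*D(245,55),.218),plane(*D(340,80),.218))
for n,q in [('nearL',D(360,492)),('nearR',D(565,355)),('sc nearR',S(62,298)),('sc farR',S(305,527)),('sc farL',S(578,353))]: print(n,plane(*q,.012))
for z in(.044,.048):print('blk',z,plane(*D(365,378),z),plane(*D(465,310),z),'bottom',plane(*D(365,398),.015))
print('bed nearL',plane(*D(403,442),.015),'nearR',plane(*D(525,360),.015))
d=P['colL']-P['colR'];print(np.linalg.norm(d[:2]),'yaw',np.degrees(np.arctan2(-d[0],d[1])))
E
```

```text
nut [ 0.6411 -0.079   0.1528] [0.001 0.001]
colL [0.6507 0.0037 0.1552] [0.001 0.001]
colR [ 0.6342 -0.1644  0.1571] [0.0005 0.0005]
hcent [ 0.6405 -0.0783  0.2184] [0.0013 0.0013]
baseR_near [ 0.4742 -0.1686  0.0078] [0.0004 0.0004]
handle scene ends z.21 [ 0.61   -0.0875  0.218 ] [ 0.6836 -0.0842  0.218 ]
handle side ends z.21 [ 0.6718 -0.0676  0.218 ] [ 0.6014 -0.0769  0.218 ]
nearL [0.4947 0.0416 0.012 ]
nearR [ 0.471  -0.1636  0.012 ]
sc nearR [ 0.4771 -0.17    0.012 ]
sc farR [ 0.7163 -0.195   0.012 ]
sc farL [0.7393 0.0165 0.012 ]
blk 0.044 [ 0.5382 -0.0219  0.044 ] [ 0.5311 -0.1273  0.044 ] bottom [ 0.5483 -0.0363  0.015 ]
blk 0.048 [ 0.535  -0.0174  0.048 ] [ 0.5279 -0.1223  0.048 ] bottom [ 0.5483 -0.0363  0.015 ]
bed nearL [ 0.5007 -0.0129  0.015 ] nearR [ 0.4875 -0.138   0.015 ]
0.16885856825338055 yaw -5.608136573867571
```

```bash
cat >> h.py <<'E'
def go(p,yaw):
    s=telemetry.sense(); R=Rrpy(s['tcp_rot']); d=R.T@(np.array(p)-s['eef_pos'])/.4
    tw=(s['tcp_rot'][2]-yaw+180)%360-180
    print('move',np.round(d,4),'twist',round(tw/180,4),'rows',np.linalg.norm(d)*8,abs(tw)/8.59)
def st():
    s=telemetry.sense(); print('t',round(s['time'],2),'p',np.round(s['eef_pos'],4),'r',np.round(s['tcp_rot'],2),'F',np.round(s['wrist_force'],2),'M',np.round(s['wrist_torque'],3),'j6',round(s['joints'][5],1),'g',round(s['grip_width'],4),round(s['finger_force'],1))
E
python3 - <<'E'
from h import *
np.set_printoptions(precision=4,suppress=True)
print(imaging.capture('wrist')['tool_from_camera'])
go([.42,-.06,.30],174);go([.42,-.06,.30],-6)
E
```

```text
[[-0.0001 -0.9496 -0.3133  0.0809]
 [ 1.     -0.0006  0.0016  0.0015]
 [-0.0017 -0.3133  0.9496 -0.1254]
 [ 0.      0.      0.      1.    ]]
move [ 0.9221 -0.8505 -0.1295] twist -0.8474 rows 10.088889866257848 17.756065746259246
move [ 0.9221 -0.8505 -0.1295] twist 0.1526 rows 10.088889866257848 3.19853262393866
```

Request:
apply_moves(commands="0.7 0.92 -0.85 -0.13 -0.847;0.7 0.92 -0.85 -0.13 -0.847;0.7 0.92 -0.85 -0.13 -0.847;0.7 0.92 -0.85 -0.13 -0.847;0.7 0.92 -0.85 -0.13 -0.847;0.7 0.92 -0.85 -0.13 -0.847;0.7 0.92 -0.85 -0.13 -0.847;0.7 0.92 -0.85 -0.13 -0.847;0.7 0.92 -0.85 -0.13 -0.847;0.7 0.92 -0.85 -0.13 -0.847;0.7 0.92 -0.85 -0.13 -0.847;0.7 0.92 -0.85 -0.13 -0.847")

```text
time: 1.35
eef_pos: [0.4198, -0.059, 0.3002]
tcp_rot: [-180.0, -0.0, 125.2]
wrist_force: [0.2, -0.2, -0.9]
grip_width: 0.0601
finger_force: 0.0
```

```bash
python3 - <<'E'
from h import *
st();go([.42,-.06,.30],174)
E
```

```text
t 1.35 p [ 0.4198 -0.059   0.3002] r [-1.8000e+02 -1.0000e-02  1.2516e+02] F [ 0.16 -0.25 -0.89] M [ 0.003 -0.029 -0.008] j6 -49.5 g 0.0601 0.0
move [-0.0024 -0.0009  0.0006] twist -0.2713 rows 0.020906523714786428 5.6854913537128775
```

Request:
apply_moves(commands="0.7 0 0 0 -0.271;0.7 0 0 0 -0.271;0.7 0 0 0 -0.271;0.7 0 0 0 -0.271;0.7 0 0 0 -0.271;0.7 0 0 0 -0.271;0.7 0 0 0 -0.271;0.7 0 0 0 -0.271")

```text
time: 2.15
eef_pos: [0.4193, -0.0607, 0.3002]
tcp_rot: [180.0, -0.0, 173.2]
wrist_force: [-0.2, -0.5, -0.5]
grip_width: 0.0597
finger_force: 0.0
```

```bash
python3 - <<'E'
from h import *
st();cap('wrist','w1')
im=cv2.imread('pics/w1.png');cv2.imwrite('pics/w1v.png',cv2.resize(im,(800,500),interpolation=cv2.INTER_CUBIC))
print(proj('w1',[[.642,-.079,.211],[.642,-.079,.154],[.533,-.073,.046]]))
E
```

```text
t 2.15 p [ 0.4193 -0.0607  0.3002] r [ 1.8000e+02 -2.0000e-02  1.7321e+02] F [-0.22 -0.51 -0.48] M [ 0.005  0.041 -0.035] j6 -97.7 g 0.0597 0.0
[[334.54008311 459.90451848]
 [332.88885793 402.04352464]
 [325.63007491 253.93879052]]
```

View pics/w1v.png

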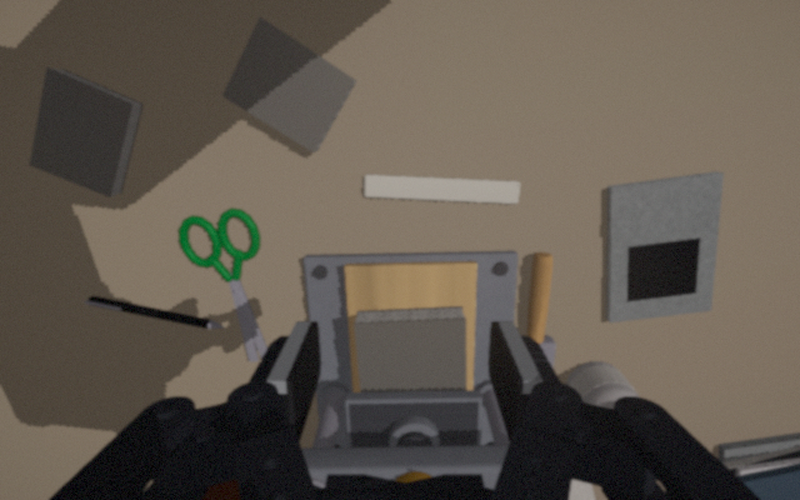

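The wrist view shows the bed's near edge at view (345,264)-(476,262) and the block's near face between rows 308 and 321, columns 357-466. The base's near edge is at row 253. I'll fit these edges at subpixel accuracy.

```bash
python3 - <<'E'
from h import *
np.set_printoptions(precision=4,suppress=True)
g=cv2.cvtColor(cv2.imread('pics/w1.png'),cv2.COLOR_BGR2GRAY).astype(float)
c3=cv2.imread('pics/w1.png').astype(float)
def edge(img,c0,c1,r0,r1,z,name):
    gy=np.abs(np.gradient(cv2.GaussianBlur(img,(0,0),1),axis=0)); pts=[]
    for c in range(c0,c1):
        w=gy[r0:r1,c]**2; pts.append((c,(w*np.arange(r0,r1)).sum()/w.sum()))
    pts=np.array(pts);k=np.polyfit(*pts.T,1);res=np.abs(pts[:,1]-np.polyval(k,pts[:,0]));m=res<.7;k=np.polyfit(*pts[m].T,1)
    a=plane('w1',(c0,np.polyval(k,c0)),z);b=plane('w1',(c1,np.polyval(k,c1)),z)
    print(name,k,'mid',(a+b)/2,'yaw',np.degrees(np.arctan2(-(b-a)[0],(b-a)[1])),m.mean())
sat=c3.max(2)-c3.min(2)
edge(g,250,408,198,208,.012,'base')
edge(sat,282,375,206,215,.015,'bed')
edge(sat,290,368,241,251,.015,'blk bottom')
for z in(.041,.048): edge(g,290,368,251,263,z,'blk top')
def vedge(img,r0,r1,c0,c1,z,name):
    gx=np.abs(np.gradient(cv2.GaussianBlur(img,(0,0),1),axis=1));w=gx[r0:r1,c0:c1]**2
    c=(w*np.arange(c0,c1)).sum(1)/w.sum(1);k=np.polyfit(np.arange(r0,r1),c,1)
    a=plane('w1',(np.polyval(k,r0),r0),z);b=plane('w1',(np.polyval(k,r1),r1),z);print(name,a,b,'yaw',np.degrees(np.arctan2((b-a)[1],(b-a)[0])))
vedge(sat,262,300,279,291,.045,'blk R top');vedge(sat,262,300,367,378,.045,'blk L top')
vedge(g,205,240,240,250,.012,'base R');vedge(sat,215,240,272,282,.015,'bed R');vedge(sat,215,240,376,385,.015,'bed L')
go([.50,-.065,.30],174)
E
```

```text
base [ -0.0177 207.4146] mid [ 0.4795 -0.0625  0.012 ] yaw -5.700574052338261 1.0
bed [ -0.0212 216.9211] mid [ 0.4892 -0.0642  0.015 ] yaw -5.4735046602932895 1.0
blk bottom [ -0.0451 261.3533] mid [ 0.5388 -0.0693  0.015 ] yaw -3.9095581386606817 1.0
blk top [ -0.0381 267.5714] mid [ 0.5375 -0.0695  0.041 ] yaw -4.326492996146237 1.0
blk top [ -0.0381 267.5714] mid [ 0.5339 -0.0692  0.048 ] yaw -4.326492996146242 1.0
blk R top [ 0.5379 -0.1274  0.045 ] [ 0.5908 -0.1334  0.045 ] yaw -6.406642958876484
blk L top [ 0.5508 -0.0187  0.045 ] [ 0.6041 -0.0213  0.045 ] yaw -2.846419206042616
base R [ 0.4712 -0.1701  0.012 ] [ 0.5181 -0.178   0.012 ] yaw -9.491785861566903
bed R [ 0.488 -0.131  0.015] [ 0.5219 -0.1342  0.015 ] yaw -5.490308582048894
bed L [ 0.5036 -0.      0.015 ] [ 0.5374 -0.0035  0.015 ] yaw -5.816221574041507
move [-0.2016  0.0131  0.0006] twist -0.0043 rows 1.6161101639205486 0.09114344301221286
```

```bash
python3 - <<'E'
from h import *
go([.5065,-.0676,.045],174.3)
E
```

```text
move [-0.2186  0.0085  0.6381] twist -0.006 rows 5.3960906294190645 0.1260677736292107
```

Request:
apply_moves(commands="0.7 -0.2186 0.0085 0 -0.006;0.7 -0.2186 0.0085 0 -0.006;0.7 -0.2186 0.0085 0.12 -0.006;0.7 -0.2186 0.0085 0.24 -0.006;0.7 -0.2186 0.0085 0.36 -0.006;0.7 -0.2186 0.0085 0.46 -0.006;0.7 -0.2186 0.0085 0.54 -0.006;0.7 -0.2186 0.0085 0.6 -0.006;0.7 -0.2186 0.0085 0.638 -0.006;0.7 -0.2186 0.0085 0.638 -0.006;0.7 -0.2186 0.0085 0.638 -0.006")

```text
time: 3.3
eef_pos: [0.5068, -0.0674, 0.0454]
tcp_rot: [-180.0, -0.0, 174.4]
wrist_force: [0.3, -0.2, 0.5]
grip_width: 0.0595
finger_force: 0.0
```

```bash
python3 - <<'E'
from h import *
st();cap('wrist','w2')
cv2.imwrite('pics/w2v.png',cv2.resize(cv2.imread('pics/w2.png'),(800,500)))
go([.5065,-.0676,.036],174.3)
E
```

```text
t 3.3 p [ 0.5068 -0.0674  0.0454] r [-180.    -0.   174.4] F [ 0.26 -0.19  0.49] M [-0.03   0.034 -0.028] j6 -97.2 g 0.0595 0.0
move [ 0.0015 -0.0004  0.0247] twist 0.0006 rows 0.19809798385514624 0.013352258330398105
```

View pics/w2v.png

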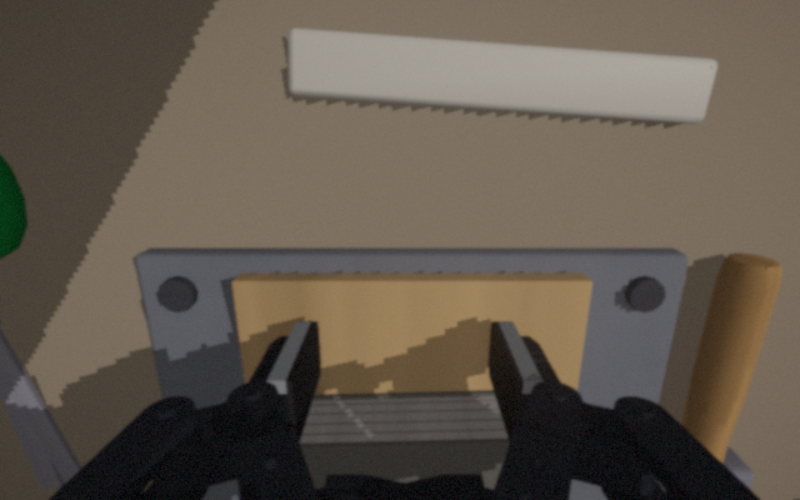

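The base's near edge is level in the picture (row 250 at both ends), so the tool is square to the press. Both fingers stand in front of the block's near face. I'll lower the tool and push slowly.

Request:
apply_moves(commands="0.7 0 0 0.0235 0;0.7 0 0 0.0235 0;0.7 -0.02 0 0.0235 0;0.7 -0.035 0 0.0235 0;0.7 -0.04 0 0.0235 0;0.7 -0.045 0 0.0235 0;0.7 -0.05 0 0.0235 0;0.7 -0.055 0 0.0235 0;0.7 -0.06 0 0.0235 0;0.7 -0.064 0 0.0235 0;0.7 -0.068 0 0.0235 0;0.7 -0.072 0 0.0235 0")

```text
time: 4.55
eef_pos: [0.5326, -0.0697, 0.0373]
tcp_rot: [180.0, -0.4, 174.5]
wrist_force: [-20.8, 2.7, 37.1]
grip_width: 0.0601
finger_force: 19.6
```

Request:
apply_moves(commands="0.7 -0.004 0 0 0;0.7 -0.008 0 0 0;0.7 -0.01 0 0 0")

```text
time: 4.85
eef_pos: [0.5362, -0.0701, 0.0372]
tcp_rot: [180.0, -0.4, 174.5]
wrist_force: [-19.2, 2.6, 38.1]
grip_width: 0.0597
finger_force: 19.6
```

The fingertips press on the bed (38 N in z), so I'll lift a little right away.

Request:
apply_moves(commands="0.7 0 0 -0.01 0;0.7 0 0 -0.01 0;0.7 0 0 -0.01 0")

```text
time: 5.15
eef_pos: [0.5391, -0.0705, 0.0399]
tcp_rot: [180.0, -0.0, 174.5]
wrist_force: [-4.2, 0.2, 3.2]
grip_width: 0.0598
finger_force: 1.7
```

```bash
python3 - <<'E'
from h import *
st();cap('wrist','w3');cap('side','s3')
a=cv2.resize(cv2.imread('pics/w3.png')[150:,120:520],(600,375));b=cv2.resize(cv2.imread('pics/s3.png')[170:250,275:395],(600,400))[:225]
cv2.imwrite('pics/m3.png',np.vstack([a,b]))
E
```

```text
t 5.15 p [ 0.5391 -0.0705  0.0399] r [ 1.8000e+02 -1.0000e-02  1.7445e+02] F [-4.19  0.24  3.16] M [ 0.038  0.531 -0.039] j6 -96.8 g 0.0598 1.7
```

View pics/m3.png

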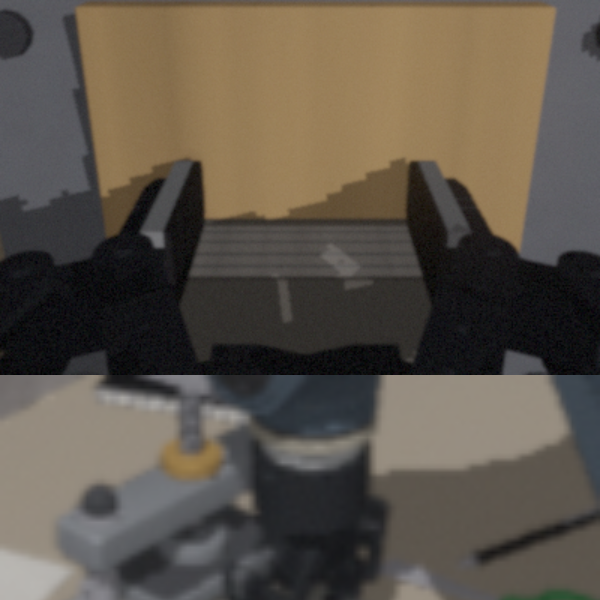

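Request:
apply_moves(commands="0.7 0 0 -0.004 0;0.7 -0.003 0 -0.004 0;0.7 -0.006 0 -0.004 0;0.7 -0.008 0 -0.004 0;0.7 -0.008 0 -0.004 0")

```text
time: 5.75
eef_pos: [0.5427, -0.0708, 0.0412]
tcp_rot: [-180.0, 0.0, 174.5]
wrist_force: [-0.6, -1.1, -0.5]
grip_width: 0.0601
finger_force: 0.3
```

Request:
apply_moves(commands="0.7 -0.0025 0 0 0;0.7 -0.0025 0 0 0")

```text
time: 5.95
eef_pos: [0.5436, -0.071, 0.0413]
tcp_rot: [180.0, 0.0, 174.5]
wrist_force: [-0.9, -0.3, -1.6]
grip_width: 0.0594
finger_force: 0.5
```

Request:
apply_moves(commands="0.7 -0.0025 0 0 0;0.7 -0.0025 0 0 0")

```text
time: 6.15
eef_pos: [0.5446, -0.0711, 0.0413]
tcp_rot: [-180.0, 0.0, 174.5]
wrist_force: [-1.4, 0.2, -0.8]
grip_width: 0.0601
finger_force: 0.5
```

Sliding at about 1 N. I'll continue in small steps until the stop is felt.

Request:
apply_moves(commands="0.7 -0.0025 0 0 0;0.7 -0.0025 0 0 0")

```text
time: 6.35
eef_pos: [0.5449, -0.071, 0.0413]
tcp_rot: [180.0, -0.1, 174.5]
wrist_force: [-5.8, 0.8, 2.8]
grip_width: 0.0596
finger_force: 2.7
```

Request:
apply_moves(commands="0.7 -0.0025 0 0 0;0.7 -0.0025 0 0 0")

```text
time: 6.55
eef_pos: [0.5449, -0.071, 0.0412]
tcp_rot: [180.0, -0.2, 174.5]
wrist_force: [-11.1, 0.7, 8.4]
grip_width: 0.0602
finger_force: 5.6
```

Request:
apply_moves(commands="0.7 -0.0025 0 0 0;0.7 -0.0025 0 0 0")

```text
time: 6.75
eef_pos: [0.5449, -0.071, 0.0412]
tcp_rot: [180.0, -0.4, 174.5]
wrist_force: [-17.0, 0.3, 12.9]
grip_width: 0.0597
finger_force: 8.4
```

The block is stopped at TCP xp ≈ -96 mm, so the near edge is at -85 mm: home. Now back off and rise.

Request:
apply_moves(commands="0.7 0.008 0 0 0;0.7 0.03 0 0 0;0.7 0.1 0 0 0;0.7 0.1 0 -0.1 0;0.7 0.15 0 -0.22 0;0.7 0.2 0 -0.34 0;0.7 0.22 0 -0.46 0;0.7 0.22 0 -0.58 0;0.7 0.22 0 -0.7 0;0.7 0.22 0 -0.7 0;0.7 0.22 0 -0.7 0")

```text
time: 7.85
eef_pos: [0.4599, -0.0628, 0.322]
tcp_rot: [-180.0, 0.2, 174.5]
wrist_force: [-0.0, 0.2, -0.6]
grip_width: 0.0599
finger_force: 0.0
```

```bash
python3 - <<'E'
from h import *
np.set_printoptions(precision=4,suppress=True)
st();cap('wrist','w4');cap('side','s4');cap('scene','c4')
im=cv2.imread('pics/w4.png').astype(float);sat=im.max(2)-im.min(2);O=np.array([.641,-.079,0])
def edge(img,z,xw,name,ya,yb):
    # predict rows from press frame, then refine
    c,s=np.cos(np.radians(-5.7)),np.sin(np.radians(-5.7))
    pa,pb=[O+[xw*c-y*s,xw*s+y*c,z] for y in(ya,yb)]; (u0,v0),(u1,v1)=proj('w4',[pa,pb])
    gy=np.abs(np.gradient(cv2.GaussianBlur(img,(0,0),1),axis=0));P=[]
    for u in range(int(u0),int(u1)):
        v=v0+(v1-v0)*(u-u0)/(u1-u0);r=np.arange(int(v)-4,int(v)+6);w=gy[r,u]**2;P.append((u,(w*r).sum()/w.sum()))
    P=np.array(P);k=np.polyfit(*P.T,1);a,b=[plane('w4',(u,np.polyval(k,u)),z) for u in(u0,u1)]
    m=(a+b)/2-O;print(name,'xp',m[0]*c+m[1]*s,'yaw',np.degrees(np.arctan2(-(b-a)[0],(b-a)[1])),(u0,v0,u1,v1))
edge(sat,.015,-.155,'bed',-.06,.06);edge(sat,.015,-.085,'blk',-.045,.045)
b=cv2.resize(cv2.imread('pics/s4.png')[155:255,265:375],(550,500),interpolation=cv2.INTER_CUBIC);cv2.imwrite('pics/m4.png',b)
E
```

```text
t 7.85 p [ 0.4599 -0.0628  0.322 ] r [-179.98    0.15  174.47] F [-0.05  0.23 -0.59] M [ 0.002 -0.009 -0.034] j6 -98.0 g 0.0599 0.0
bed xp -0.1536193412750281 yaw -5.889214803292585 (np.float64(278.37459337937497), np.float64(170.947431787321), np.float64(373.94611907067093), np.float64(171.26508509885036))
blk xp -0.07974235564125892 yaw -5.523608173215309 (np.float64(291.72624737953765), np.float64(222.70859214444317), np.float64(359.9967862898246), np.float64(222.9438041035863))
```

View pics/m4.png

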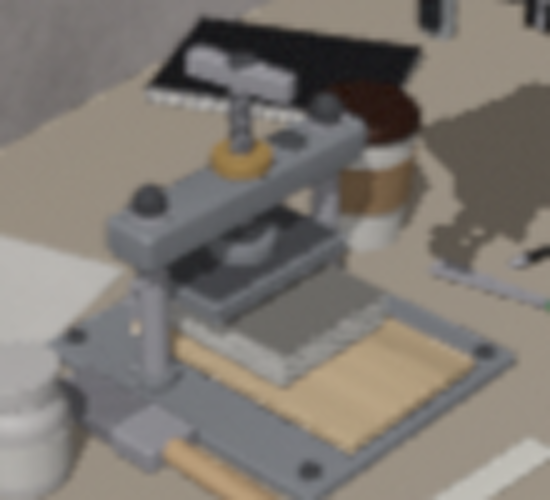

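The block is home and parallel to the bed's edge within 0.4°. Next I'll hover over the handle.

```bash
python3 - <<'E'
from h import *
go([.641,-.079,.31],-175)
E
```

```text
move [-0.4561  0.0033  0.024 ] twist -0.0585 rows 3.6541969754092047 1.226278165774072
```

Request:
apply_moves(commands="0.7 -0.456 0.003 0.024 -0.0585;0.7 -0.456 0.003 0.024 -0.0585;0.7 -0.456 0.003 0.024 -0.0585;0.7 -0.456 0.003 0.024 -0.0585;0.7 -0.456 0.003 0.024 -0.0585;0.7 -0.456 0.003 0.024 -0.0585;0.7 -0.456 0.003 0.024 -0.0585")

```text
time: 8.7
eef_pos: [0.6407, -0.0792, 0.3111]
tcp_rot: [180.0, -0.1, -175.0]
wrist_force: [-0.1, 0.9, 0.0]
grip_width: 0.0595
finger_force: 0.0
```

```bash
python3 - <<'E'
from h import *
st();cap('wrist','w5');cv2.imwrite('pics/w5v.png',cv2.resize(cv2.imread('pics/w5.png'),(800,500),interpolation=cv2.INTER_CUBIC))
print(proj('w5',[[.641,-.079,.22],[.602,-.082,.22],[.68,-.076,.22]]))
E
```

```text
t 8.7 p [ 0.6407 -0.0792  0.3111] r [ 1.7998e+02 -7.0000e-02 -1.7501e+02] F [-0.05  0.9   0.03] M [ 0.038  0.004 -0.02 ] j6 -106.2 g 0.0595 0.0
[[325.85515996 211.94858931]
 [326.65542914 152.53571647]
 [325.135407   265.38384795]]
```

View pics/w5v.png

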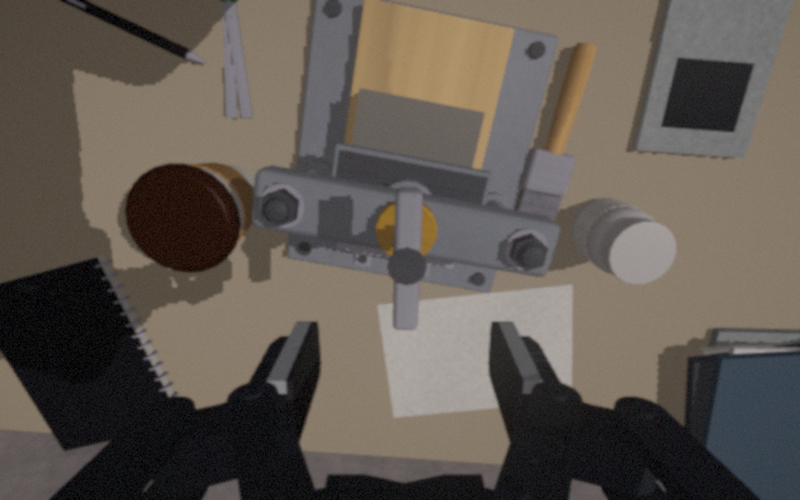

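The bar runs from view (409,192) to (404,328), with its hub at (407,266).

```bash
python3 - <<'E'
from h import *
np.set_printoptions(precision=4,suppress=True)
a,b,h=[plane('w5',(u/1.25,v/1.25),z) for u,v,z in((409.5,190,.22),(404.5,326,.22),(407,266,.224))]
d=b-a;print(a,b,h,(a+b)/2,np.linalg.norm(d),np.degrees(np.arctan2(d[1],d[0])))
go([*((a+b)/2)[:2],.219],np.degrees(np.arctan2(d[1],d[0]))-180)
E
```

```text
[ 0.6016 -0.0814  0.22  ] [ 0.6766 -0.0774  0.22  ] [ 0.6401 -0.0793  0.224 ] [ 0.6391 -0.0794  0.22  ] 0.07508381906588828 3.1229042384294297
move [ 0.0039 -0.0002  0.2316] twist 0.0104 rows 1.8527230010147604 0.21787511108888769
```

```bash
python3 - <<'E'
from h import *
np.set_printoptions(precision=4,suppress=True)
T=imaging.capture('wrist')['tool_from_camera'];K=np.load('pics/w5.npz')['K']
for uv,y in(((319,322),-.02975),((491,322),.02975),((319,350),-.02975)):
    d=T[:3,:3]@np.linalg.inv(K)@[uv[0]/1.25,uv[1]/1.25,1];o=T[:3,3]
    for yy in(y,-y):
        s=(yy-o[1])/d[1]
        if s>0:print(uv,o+d*s)
E
```

```text
(319, 322) [ 0.0106 -0.0297  0.0064]
(491, 322) [0.005  0.0297 0.0172]
(319, 350) [ 0.0018 -0.0297  0.0035]
```

Request:
apply_moves(commands="0.5 0.002 0 0.06 0.0104;0.5 0.002 0 0.12 0.0104;0.5 0.002 0 0.17 0.0104;0.5 0.002 0 0.21 0.0104;0.5 0.002 0 0.226 0.0104;0.5 0.002 0 0.226 0.0104;0.3 0.002 0 0.226 0.0104;0.1 0.002 0 0.226 0.0104;0 0.002 0 0.226 0.0104;0 0.002 0 0.226 0.0104;0 0.002 0 0.226 0.0104;0 0.002 0 0.226 0.0104", squeeze=50)

```text
time: 10.0
eef_pos: [0.641, -0.078, 0.2228]
tcp_rot: [179.9, 0.1, -176.8]
wrist_force: [-1.8, 8.2, 5.5]
grip_width: 0.013
finger_force: 50.6
```

```bash
python3 -c "
from h import *
st()"
```

```text
t 10.0 p [ 0.641  -0.078   0.2228] r [ 1.7990e+02  9.0000e-02 -1.7684e+02] F [-1.8   8.16  5.52] M [1.259 0.343 0.051] j6 -104.3 g 0.013 50.6
```

Request:
apply_moves(commands="0 0 0.0037 -0.005 0;0 0 0.0037 -0.005 0")

```text
time: 10.2
eef_pos: [0.6409, -0.0778, 0.2229]
tcp_rot: [-180.0, 0.0, -176.9]
wrist_force: [5.7, -1.2, -8.4]
grip_width: 0.0125
finger_force: 50.5
```

Request:
apply_moves(commands="0 0 0 0.0008 0.04;0 0 0 0.0016 0.08")

```text
time: 10.4
eef_pos: [0.6409, -0.0779, 0.2222]
tcp_rot: [-180.0, 0.0, 168.5]
wrist_force: [5.1, -0.6, -8.3]
grip_width: 0.0125
finger_force: 50.5
```

```bash
python3 -c "
from h import *
st()"
```

```text
t 10.4 p [ 0.6409 -0.0779  0.2222] r [-1.7999e+02  4.0000e-02  1.6846e+02] F [ 5.09 -0.61 -8.27] M [-0.202 -0.775  0.159] j6 -89.5 g 0.0125 50.5
```

Resisting torque is 0.159 N m, the clear-plate value. I'll continue turning and sample the torque.

Request:
apply_moves(commands="0 -0.001 0 0.003 0.04;0 -0.0015 0 0.004 0.08;0 -0.0015 0 0.0048 0.12;0 -0.0015 0 0.0056 0.16;0 -0.0015 0 0.0064 0.2")

```text
time: 10.9
eef_pos: [0.6409, -0.0781, 0.2206]
tcp_rot: [-180.0, -0.0, 132.4]
wrist_force: [-3.4, 0.0, 0.4]
grip_width: 0.0126
finger_force: 51.7
```

```bash
python3 -c "
from h import *
st()"
```

```text
t 10.9 p [ 0.6409 -0.0781  0.2206] r [-179.96   -0.    132.44] F [-3.39  0.    0.43] M [-0.071  0.432  0.19 ] j6 -53.5 g 0.0126 51.7
```

Request:
apply_moves(commands="0 0 0 0.0008 0.04;0 0 0 0.0016 0.08")

```text
time: 11.1
eef_pos: [0.6408, -0.0781, 0.2199]
tcp_rot: [-179.9, 0.0, 118.0]
wrist_force: [-2.4, -0.1, 0.4]
grip_width: 0.0124
finger_force: 51.7
```

```bash
python3 -c "
from h import *
st()"
```

```text
t 11.1 p [ 0.6408 -0.0781  0.2199] r [-179.95    0.    118.04] F [-2.42 -0.14  0.36] M [-0.087  0.543  0.217] j6 -39.1 g 0.0124 51.7
```

Request:
apply_moves(commands="0 0 0 0.001 0.05")

```text
time: 11.2
eef_pos: [0.6408, -0.0781, 0.2195]
tcp_rot: [-179.9, 0.0, 109.4]
wrist_force: [-4.3, -0.6, 0.2]
grip_width: 0.0129
finger_force: 51.8
```

```bash
python3 -c "
from h import *
st()"
```

```text
t 11.2 p [ 0.6408 -0.0781  0.2195] r [-1.7994e+02  1.0000e-02  1.0944e+02] F [-4.35 -0.61  0.22] M [-0.077  0.607  0.158] j6 -30.5 g 0.0129 51.8
```

Request:
apply_moves(commands="0 0 0 0.001 0.05")

```text
time: 11.3
eef_pos: [0.6408, -0.0782, 0.2192]
tcp_rot: [-179.9, 0.0, 100.8]
wrist_force: [-3.8, -1.7, 0.9]
grip_width: 0.0124
finger_force: 51.8
```

```bash
python3 -c "
from h import *
st()"
```

```text
t 11.3 p [ 0.6408 -0.0782  0.2192] r [-1.7994e+02  2.0000e-02  1.0080e+02] F [-3.77 -1.66  0.87] M [-0.098  0.677  0.162] j6 -21.9 g 0.0124 51.8
```

```bash
cat > m.py <<'E'
from h import *
L=[telemetry.sense()]
for _ in range(4): imaging.capture('wrist'); L.append(telemetry.sense())
m=[s['wrist_torque'][2] for s in L]; s=L[-1]; y=s['tcp_rot'][2]
print('turned',round((183.1-y)%360,1),'Mz',np.round(m,3),'mean',round(np.mean(m),3),'F',np.round(s['wrist_force'],1),'z',round(s['eef_pos'][2],4),'j6',round(s['joints'][5],1),'t',round(s['time'],2))
E
python3 m.py
```

```text
turned 81.7 Mz [ 0.162 -0.053 -0.167 -0.228 -0.249] mean -0.107 F [-5.8  0.   3.1] z 0.2191 j6 -22.5 t 11.5
```

Request:
apply_moves(commands="0 0 0 0.001 0.05")

```text
time: 11.6
eef_pos: [0.6407, -0.0781, 0.2187]
tcp_rot: [-179.9, 0.0, 92.8]
wrist_force: [-6.9, -0.7, 2.9]
grip_width: 0.0122
finger_force: 52.1
```

```bash
python3 m.py
```

```text
turned 90.3 Mz [ 0.164 -0.002 -0.22  -0.22  -0.209] mean -0.098 F [-7.9 -1.2  3. ] z 0.2187 j6 -13.9 t 11.8
```

Request:
apply_moves(commands="0 0 0 0.001 0.05")

```text
time: 11.9
eef_pos: [0.6407, -0.0782, 0.2184]
tcp_rot: [-179.9, 0.0, 84.2]
wrist_force: [-6.3, -0.8, 3.4]
grip_width: 0.0127
finger_force: 52.2
```

```bash
python3 m.py
```

```text
turned 98.9 Mz [ 0.166  0.013 -0.189 -0.235 -0.219] mean -0.093 F [-6.6 -0.8  3.7] z 0.2184 j6 -5.3 t 12.1
```

Request:
apply_moves(commands="0 0 0 0.001 0.05")

```text
time: 12.2
eef_pos: [0.6407, -0.0781, 0.218]
tcp_rot: [-179.9, 0.0, 75.6]
wrist_force: [-7.3, -1.3, 3.5]
grip_width: 0.0127
finger_force: 52.2
```

```bash
python3 m.py
```

```text
turned 107.5 Mz [ 0.147 -0.038 -0.218 -0.211 -0.197] mean -0.103 F [-6.3 -0.4  2.6] z 0.218 j6 3.3 t 12.4
```

```bash
cat > n.py <<'E'
from h import *
s=telemetry.sense();print('turned',round((183.1-s['tcp_rot'][2])%360,1),'Mz',round(s['wrist_torque'][2],3),'F',np.round(s['wrist_force'],1),'z',round(s['eef_pos'][2],4),'j6',round(s['joints'][5],1),'t',round(s['time'],2))
E
```

Request:
apply_moves(commands="0 0 -0.0015 0.001 0.045")

```text
time: 12.5
eef_pos: [0.6405, -0.0781, 0.2177]
tcp_rot: [180.0, 0.0, 67.5]
wrist_force: [-1.6, -1.8, 1.3]
grip_width: 0.0124
finger_force: 51.9
```

```bash
python3 n.py
```

```text
turned 115.6 Mz 0.147 F [-1.6 -1.8  1.3] z 0.2177 j6 11.4 t 12.5
```

Request:
apply_moves(commands="0 0 0 0.001 0.045")

```text
time: 12.6
eef_pos: [0.6405, -0.0781, 0.2173]
tcp_rot: [180.0, 0.0, 59.1]
wrist_force: [-4.1, -2.3, 4.0]
grip_width: 0.0128
finger_force: 52.0
```

```bash
python3 n.py
```

```text
turned 124.0 Mz 0.159 F [-4.1 -2.3  4. ] z 0.2173 j6 19.8 t 12.6
```

Request:
apply_moves(commands="0 0 0 0.001 0.045")

```text
time: 12.7
eef_pos: [0.6405, -0.0781, 0.2169]
tcp_rot: [180.0, 0.0, 51.0]
wrist_force: [-4.2, -1.1, 2.7]
grip_width: 0.0127
finger_force: 52.1
```

```bash
python3 n.py
```

```text
turned 132.1 Mz 0.202 F [-4.2 -1.1  2.7] z 0.2169 j6 27.9 t 12.7
```

Request:
apply_moves(commands="0 0 0 0.001 0.045")

```text
time: 12.8
eef_pos: [0.6404, -0.078, 0.2166]
tcp_rot: [180.0, 0.0, 42.9]
wrist_force: [-4.5, -0.9, 4.2]
grip_width: 0.0126
finger_force: 52.2
```

```bash
python3 n.py
```

```text
turned 140.2 Mz 0.135 F [-4.5 -0.9  4.2] z 0.2166 j6 36.0 t 12.8
```

Request:
apply_moves(commands="0 0 0 0.001 0.045")

```text
time: 12.9
eef_pos: [0.6404, -0.078, 0.2162]
tcp_rot: [180.0, 0.0, 34.8]
wrist_force: [-6.4, -0.1, 4.4]
grip_width: 0.0123
finger_force: 52.2
```

```bash
python3 n.py
```

```text
turned 148.3 Mz 0.164 F [-6.4 -0.1  4.4] z 0.2162 j6 44.1 t 12.9
```

Request:
apply_moves(commands="0 0 -0.001 0.0005 0.04")

```text
time: 13.0
eef_pos: [0.6403, -0.0779, 0.2159]
tcp_rot: [179.9, 0.0, 27.6]
wrist_force: [-2.2, -3.3, -0.1]
grip_width: 0.0125
finger_force: 51.8
```

```bash
python3 n.py
```

```text
turned 155.5 Mz 0.198 F [-2.2 -3.3 -0.1] z 0.2159 j6 51.3 t 13.0
```

Request:
apply_moves(commands="0 0 -0.001 0.0005 0.04")

```text
time: 13.1
eef_pos: [0.6403, -0.0779, 0.2156]
tcp_rot: [179.9, -0.0, 20.5]
wrist_force: [-0.5, -5.0, -0.4]
grip_width: 0.0129
finger_force: 51.6
```

```bash
python3 n.py
```

```text
turned 162.6 Mz 0.125 F [-0.5 -5.  -0.4] z 0.2156 j6 58.5 t 13.1
```

Request:
apply_moves(commands="0 0 0 0.0008 0.04")

```text
time: 13.2
eef_pos: [0.6403, -0.0778, 0.2153]
tcp_rot: [179.9, -0.0, 13.3]
wrist_force: [-1.7, -3.7, 0.6]
grip_width: 0.0132
finger_force: 51.8
```

```bash
python3 n.py
```

```text
turned 169.8 Mz 0.184 F [-1.7 -3.7  0.6] z 0.2153 j6 65.7 t 13.2
```

Request:
apply_moves(commands="0 0 0 0.0008 0.04")

```text
time: 13.3
eef_pos: [0.6403, -0.0778, 0.2149]
tcp_rot: [179.9, -0.0, 6.1]
wrist_force: [-2.0, -3.0, -0.2]
grip_width: 0.0125
finger_force: 51.8
```

```bash
python3 n.py
```

```text
turned 177.0 Mz 0.159 F [-2.  -3.  -0.2] z 0.2149 j6 72.9 t 13.3
```

Request:
apply_moves(commands="0 0 0 0.0008 0.04")

```text
time: 13.4
eef_pos: [0.6403, -0.0777, 0.2146]
tcp_rot: [179.9, -0.0, -1.1]
wrist_force: [-2.0, -4.1, 0.3]
grip_width: 0.0124
finger_force: 51.8
```

```bash
python3 n.py
```

```text
turned 184.2 Mz 0.17 F [-2.  -4.1  0.3] z 0.2146 j6 80.1 t 13.4
```

Request:
apply_moves(commands="0 0 0 0.0008 0.04")

```text
time: 13.5
eef_pos: [0.6403, -0.0777, 0.2143]
tcp_rot: [179.9, -0.0, -8.3]
wrist_force: [-1.5, -3.1, 0.8]
grip_width: 0.0128
finger_force: 51.8
```

```bash
python3 n.py
```

```text
turned 191.4 Mz 0.149 F [-1.5 -3.1  0.8] z 0.2143 j6 87.3 t 13.5
```

Request:
apply_moves(commands="0 0 0.001 0.0008 0.04")

```text
time: 13.6
eef_pos: [0.6403, -0.0777, 0.214]
tcp_rot: [180.0, -0.1, -15.5]
wrist_force: [-1.4, 0.4, 1.5]
grip_width: 0.0127
finger_force: 52.0
```

```bash
python3 n.py
```

```text
turned 198.6 Mz 0.173 F [-1.4  0.4  1.5] z 0.214 j6 94.5 t 13.6
```

Request:
apply_moves(commands="0 0 0 0.0008 0.04")

```text
time: 13.7
eef_pos: [0.6403, -0.0777, 0.2137]
tcp_rot: [-180.0, -0.1, -22.7]
wrist_force: [-1.3, -0.6, 0.5]
grip_width: 0.0121
finger_force: 51.8
```

```bash
python3 n.py
```

```text
turned 205.8 Mz 0.245 F [-1.3 -0.6  0.5] z 0.2137 j6 101.7 t 13.7
```

Request:
apply_moves(commands="0 0 0 0.0008 0.04")

```text
time: 13.8
eef_pos: [0.6404, -0.0777, 0.2134]
tcp_rot: [-180.0, -0.1, -29.9]
wrist_force: [-1.3, -0.5, 0.3]
grip_width: 0.0125
finger_force: 51.8
```

```bash
python3 n.py
```

```text
turned 213.0 Mz 0.243 F [-1.3 -0.5  0.3] z 0.2134 j6 108.9 t 13.8
```

Request:
apply_moves(commands="0 0 0 0.0008 0.04")

```text
time: 13.9
eef_pos: [0.6404, -0.0776, 0.2131]
tcp_rot: [-180.0, -0.1, -37.1]
wrist_force: [-1.0, 0.3, 0.9]
grip_width: 0.0128
finger_force: 51.8
```

```bash
python3 n.py
```

```text
turned 220.2 Mz 0.214 F [-1.   0.3  0.9] z 0.2131 j6 116.1 t 13.9
```

Request:
apply_moves(commands="0 0 0 0.0008 0.04")

```text
time: 14.0
eef_pos: [0.6404, -0.0776, 0.2127]
tcp_rot: [-180.0, -0.1, -44.3]
wrist_force: [-1.4, 0.4, 1.5]
grip_width: 0.0125
finger_force: 51.8
```

```bash
python3 n.py
```

```text
turned 227.4 Mz 0.248 F [-1.4  0.4  1.5] z 0.2127 j6 123.3 t 14.0
```

Request:
apply_moves(commands="0 0 0 0.0008 0.04")

```text
time: 14.1
eef_pos: [0.6404, -0.0776, 0.2124]
tcp_rot: [-180.0, -0.0, -51.5]
wrist_force: [-1.4, -0.7, 0.8]
grip_width: 0.0125
finger_force: 51.8
```

```bash
python3 n.py
```

```text
turned 234.6 Mz 0.229 F [-1.4 -0.7  0.8] z 0.2124 j6 130.5 t 14.1
```

Touch was felt between 198.6° (0.173) and 205.8° (0.245, at the plateau), so at about 199°. The target is about 289° and the last joint can't reach that in one go, so I'll regrasp half a turn back.

Request:
apply_moves(commands="0 0 0 0 0;0 0 0 0 0;0.2 0 0 0 0;0.4 0 0 0 0;0.5 0 0 0 0;0.5 0 0 0 0;0.5 0 0 0 0")

```text
time: 14.8
eef_pos: [0.6402, -0.0775, 0.2119]
tcp_rot: [-180.0, -0.0, -51.5]
wrist_force: [-0.1, -0.3, 0.5]
grip_width: 0.0428
finger_force: 0.0
```

```bash
python3 n.py
```

```text
turned 234.6 Mz 0.074 F [-0.1 -0.3  0.5] z 0.2119 j6 130.5 t 14.8
```

Request:
apply_moves(commands="0.5 0 0 -0.06 0;0.5 0 0 -0.12 0;0.5 0 0 -0.12 -0.05;0.5 0 0 -0.12 -0.1;0.5 0 0 -0.12 -0.15;0.5 0 0 -0.12 -0.2;0.5 0 0 -0.12 -0.24;0.5 0 0 -0.12 -0.28;0.5 0 0 -0.12 -0.32;0.5 0 0 -0.12 -0.36;0.5 0 0 -0.12 -0.4;0.5 0 0 -0.12 -0.4")

```text
time: 16.0
eef_pos: [0.6401, -0.0775, 0.2598]
tcp_rot: [-180.0, 0.0, 20.6]
wrist_force: [-0.7, 0.2, 0.9]
grip_width: 0.0426
finger_force: 0.0
```

Request:
apply_moves(commands="0.5 0 0 0 -0.2;0.5 0 0 0 -0.2;0.5 0 0 0 -0.2;0.5 0 0 0 -0.2;0.5 0 0 0 -0.4;0.5 0 0 0 -0.4;0.5 0 0 0 -0.4;0.5 0 0 0 -0.4;0.5 0 0 0 -0.6;0.5 0 0 0 -0.6;0.5 0 0 0 -0.6;0.5 0 0 0 -0.6")

```text
time: 17.2
eef_pos: [0.6401, -0.0775, 0.2598]
tcp_rot: [-180.0, -0.0, 123.7]
wrist_force: [0.1, 0.4, -0.5]
grip_width: 0.043
finger_force: 0.0
```

```bash
python3 n.py; python3 -c "
from h import *
st();go([.6404,-.0777,.2124],128.5)
cap('wrist','w6');cv2.imwrite('pics/w6v.png',cv2.resize(cv2.imread('pics/w6.png')[:,120:520],(600,600)))"
```

```text
turned 59.4 Mz 0.011 F [ 0.1  0.4 -0.5] z 0.2598 j6 -44.7 t 17.2
t 17.2 p [ 0.6401 -0.0775  0.2598] r [-180.     -0.    123.71] F [ 0.12  0.42 -0.5 ] M [-0.031  0.005  0.011] j6 -44.7 g 0.043 0.0
move [-0.0008  0.0003  0.1185] twist -0.0266 rows 0.9481067016668547 0.5577285444434825
```

View pics/w6v.png

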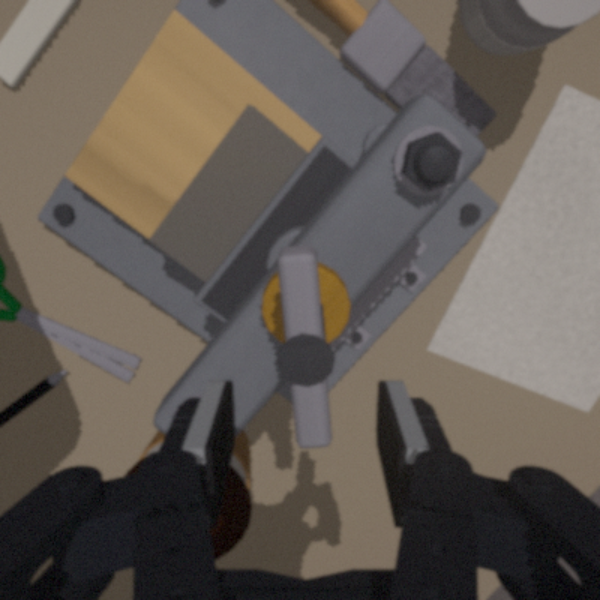

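The bar is free and upright in the view, from (298,253) to (314,445) in the crop. I'll check its angle against the expected 128.5°.

```bash
python3 -c "
from h import *
a,b=[plane('w6',(120+u/1.5,v/1.5),.2096) for u,v in((298,253),(314,445))]
d=a-b;print((a+b)/2,np.linalg.norm(d),np.degrees(np.arctan2(d[1],d[0])))"
```

```text
[ 0.64093907 -0.07757713  0.2096    ] 0.0757106112621335 128.1274647454616
```

Request:
apply_moves(commands="0.5 0 0 0.03 -0.0266;0.5 0 0 0.07 -0.0266;0.5 0 0 0.1 -0.0266;0.5 0 0 0.1185 -0.0266;0.5 0 0 0.1185 -0.0266;0.3 0 0 0.1185 -0.0266;0.1 0 0 0.1185 -0.0266;0 0 0 0.1185 -0.0266;0 0 0 0.1185 -0.0266;0 0 0 0.1185 -0.0266;0 0 0 0.1185 -0.0266", squeeze=50)

```text
time: 18.35
eef_pos: [0.6404, -0.0776, 0.2133]
tcp_rot: [180.0, 0.1, 128.4]
wrist_force: [-1.8, -0.5, 5.1]
grip_width: 0.0125
finger_force: 50.7
```

```bash
python3 n.py; python3 -c "
from h import *
st()"
```

```text
turned 54.7 Mz 0.097 F [-1.8 -0.5  5.1] z 0.2133 j6 -49.4 t 18.35
t 18.35 p [ 0.6404 -0.0776  0.2133] r [1.7995e+02 6.0000e-02 1.2837e+02] F [-1.79 -0.47  5.1 ] M [-0.019  0.208  0.097] j6 -49.4 g 0.0125 50.7
```

Request:
apply_moves(commands="0 0 0 -0.001 0.04;0 0 0 -0.0004 0.08;0 0 0 0.0004 0.12;0 0 0 0.0012 0.16;0 0 0 0.002 0.2")

```text
time: 18.85
eef_pos: [0.6406, -0.0775, 0.2118]
tcp_rot: [179.9, 0.0, 92.1]
wrist_force: [2.6, -0.1, -0.8]
grip_width: 0.0129
finger_force: 50.0
```

```bash
python3 n.py
```

```text
turned 91.0 Mz 0.295 F [ 2.6 -0.1 -0.8] z 0.2118 j6 -13.1 t 18.85
```

Request:
apply_moves(commands="0 0 0 0.0008 0.04;0 0 0 0.0014 0.07;0 0 0 0.0018 0.092;0 0 0 0.0018 0.092;0 0 0 0.0018 0.092")

```text
time: 19.35
eef_pos: [0.6406, -0.0775, 0.2111]
tcp_rot: [179.9, -0.0, 75.9]
wrist_force: [5.0, -0.4, -0.9]
grip_width: 0.0123
finger_force: 49.8
```

```bash
python3 n.py
```

```text
turned 107.2 Mz -0.052 F [ 5.  -0.4 -0.9] z 0.2111 j6 3.0 t 19.35
```

Turned to 287°, about 88° past touch. Now let go and withdraw upward.

Request:
apply_moves(commands="0.2 0 0 0 0;0.4 0 0 0 0;0.5 0 0 0 0;0.5 0 0 0 0;0.5 0 0 0 0;0.5 0 0 -0.05 0;0.5 0 0 -0.15 0;0.5 0 0 -0.25 0;0.5 0 0 -0.35 0;0.5 0 0 -0.35 0")

```text
time: 20.35
eef_pos: [0.6415, -0.0777, 0.3572]
tcp_rot: [179.5, -0.0, 75.8]
wrist_force: [0.1, 0.0, -1.2]
grip_width: 0.0427
finger_force: 0.0
```

```bash
python3 -c "
from h import *
st();cap('wrist','w7');cap('side','s7')
a=cv2.resize(cv2.imread('pics/w7.png'),(640,400))[:300];b=cv2.resize(cv2.imread('pics/s7.png')[170:245,265:425],(640,300),interpolation=cv2.INTER_CUBIC)
cv2.imwrite('pics/m7.png',np.vstack([a,b]))"
```

```text
t 20.35 p [ 0.6415 -0.0777  0.3572] r [ 1.7946e+02 -3.0000e-02  7.5820e+01] F [ 0.06  0.02 -1.16] M [ 0.028  0.053 -0.009] j6 3.1 g 0.0427 0.0
```

View pics/m7.png

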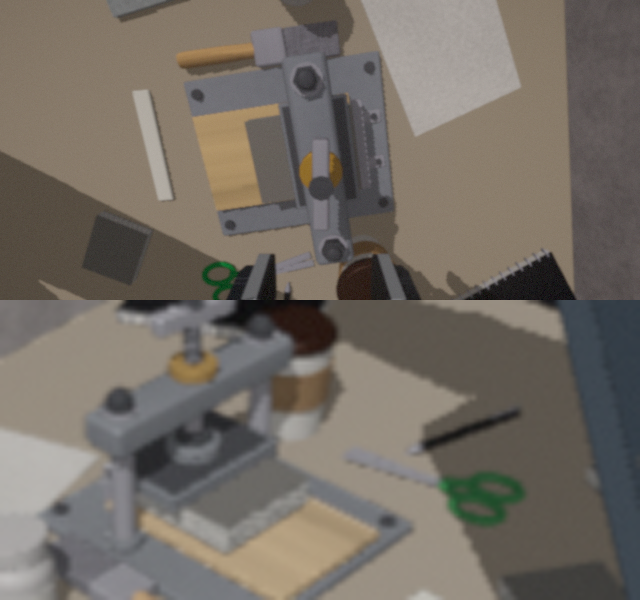

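The plate rests on the block, the block is square on the bed, the handle is free, and the bystanders haven't moved. Handing in.

```bash
python3 -c "
from station import bot
print(bot.sign_off())"
```

```text
the job is handed in; nothing more can be done
None
```

The job is handed in: the block is square against the back stop, and the handle was turned about 88° past the felt touch point (touch known to a few degrees) and released; early in the push the fingertips briefly pressed on the bed with about 38 N.

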